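# Clear short-shot cores from the inspection index table

### The arm

A 6-joint arm with a two-finger parallel gripper is mounted at the origin on the work surface. World frame = base frame: x ahead of the robot, y to its left, z up, the work surface at z = 0. Lengths are in m, angles in rad, forces in N, time in s.
With the tool pointing down it reaches from about 0.25 to 0.725 m from the base axis. Payload 9.7 kg.
Tool frame: the origin (TCP) lies on the centre line of the jaws, within the pads' length; the fingertips stand 22 mm ahead of it and the grasp point (between the pads) lies 3 mm ahead of it (arm.tcp_to_tips is the z of the fingertips in the tool frame, in m); z points along the fingers, y is the line along which they close (so a half turn about z gives the same grasp; the last joint's range is limited). The gripper opens to 85 mm and grips with 20 to 120 N. Pads are 22 mm wide; open, the fingers measure 114 mm over their backs; the gripper's body (76 mm by 85 mm) begins 54 mm behind the grasp point. The pads swing forward as they close: fully open they stand 13 mm farther back than shut.
Start: joints at [1.202, 0.087, 0.176, 1.66, 0, 1.571], TCP at [0.198, 0.513, 0.253] pointing down, gripper open.
Joint ranges: [-3.13, 3.13], [-0.85, 1.81], [-1.15, 1.24], [-2.2, 2.28], [-1.44, 1.52], [-3.14, 3.14]. Speed limits (rad/s): [2.22, 2.22, 2.57, 3.14, 3.14, 3.14].

### API

Orientations are given as a unit quaternion [w, x, y, z].
In Python, from rig import arm gives the robot as it stands.
- The arm moves only by the tool servo_tool, never from a script. Its arguments are lists of equal length, an entry for each row: "offset": the shift along the tool's x, y, z normalised to -1 to 1, where 1 is 5 cm, a list of three; "rot": the turn, a rotation vector about the tool's x, y, z normalised to -1 to 1, where 1 is pi/2 rad, a list of three; "grip": the closure, from -1 (fully open) to 1 (shut). In form: {"offset": [[tx, ty, tz], ...], "rot": [[rx, ry, rz], ...], "grip": [grip, ...]}. A call has exactly 8 rows; each row shifts and turns the commanded pose from where the row before left it, along the tool's axes as they then stand; what a row does not reach is not made up. A row lasts 1/8 s, in which the tool goes at most 62.5 mm and 10.7 degrees, less where a joint would pass 70% of its speed; a pose out of reach is approached as far as the arm can. A call with a number of a shift or a turn outside -1 to 1 is refused whole. A call with a gripper value outside its range is refused whole. The fingers move at their own pace and stop on an object; the grip force is fixed at half the most. Time passes only in rows, so rows that do not move let the fingers close, or fill a call up. It gives the time, the measured TCP pose, the force, the opening and the grip force at its end, in the units of the state.
- arm.get_state(): the state, without advancing time (a new reading comes with each control period).
- arm.snapshot(name): name is "scene" or "side" or "wrist"; returns (picture, depth): 480x640x3 uint8, blue, green, red; 480x640 float32, m along the optical axis (not along the pixel's ray), 0 where there is no reading.
- arm.camera_info(name): a dict with "mtx" (3x3 intrinsics, pixels), "world_from_camera" (4x4, takes a point from camera to world coordinates); the wrist camera has in their place "T_tool_cam" (4x4, takes a point from camera to tool coordinates, whose origin is the TCP and whose axes are the flange's). Camera axes: x right, y down, z forward; pixel columns grow to the right and rows downward; lengths in m; the calibration is good to about 2 mm. A picture is of the moment at which its call begins: read the wrist's pose just before it. camera_info takes no time and is no camera call.
- arm.sign_off(): hands the job in; it is judged then, once.
The state is a dict: "time": time; "joint_pos": joint angles; "joint_vel": joint speeds; "joint_torque": joint torques, N m; "eef_pos": TCP position; "ee_rot": TCP orientation; "ft_force": force on the tool from outside, world axes, zero at the start; "moment": the same for the moment, N m; "gripper_width": opening from 0.0 (shut) to 1.0 (fully open); "finger_force": force on a finger pad.
Only numpy, scipy, OpenCV 4.12 (cv2) and the standard library are available. Lean on these libraries where they do the work, as an engineer would, in place of code of your own. Each camera call takes 0.05 s, during which the arm holds its last target. There are 200 camera calls.

### The job

Two of the white moulded cores on the index table are rejects: they came out without their top flange and stand there with a small sprue stub instead. Take the reject that stands in the front nest (nearest the robot, under the lamp bar) out first and put it in the blue side bin; then turn the table one click (its steel pins serve as handles) so that the other reject comes to the front nest, and put that one in the bin too, lowering each into the bin rather than throwing or dropping it from a height. Leave the good cores standing in their nests and the table in that click position, and do not knock the lamp or disturb the other things on the bench.

Things in the scene. Friction and masses are not known exactly. Their poses are not given: they have to be found in the camera images.
- indexer: Grey fixed base of the index table, origin on the bench on the turning axis; its -x axis is the table's front. It carries the aluminium disc: radius 155 mm, top 110 mm above the bench, with six nests 60 degrees apart, centres 100 mm from the axis (black rims 6 mm high, inner radius 27 mm), a core in each but the rearmost. One reject starts in the front nest, the other in a nest next to it.
- disc (a joint): Angle of the disc, rad, 0 at the start, positive counter-clockwise from above. Spring detents (clicks) at -1.047, 0 and +1.047 draw it in when let go near them; stops at -1.15 and 1.15. +1.047 brings the nest left (+y of the indexer) of the front one to the front, -1.047 the one right of it. Turning needs 2 to 4 N at a pin.
- axis (a point): Point on the turning axis at the disc's upper face; turns with the disc.
- station (a point): Fixed point at the centre of the front nest's floor: 100 mm from the axis towards the front, 110 mm above the bench.
- pin_left (a point): Top centre of the steel pin between the front nest and its left (+y) neighbour at the start; moves with the disc. Six such pins stand midway between the nests: 14 mm diameter, 135 mm from the axis, tops 158 mm above the bench, 48 mm above the disc. This one starts 30 degrees left of the front; a click of +1.047 carries it to 30 degrees right of the front.
- pin_right (a point): The same for the pin between the front nest and its right (-y) neighbour: starts 30 degrees right of the front; a click of -1.047 carries it to 30 degrees left of the front.
- lamp: Lamp bar, origin and axes as the indexer. Aluminium bar from 90 to 45 mm in front of the axis, 180 mm wide, underside 325 mm and top 349 mm above the bench: a vertical tool at the front nest hits it, so come from the front with the tool leaning 25 to 45 degrees. Two short arms tie it to a 14 mm tube above the axis, 340 mm up, on two 347 mm posts (radius 9 mm) 175 mm left and right.
- reject_a: Reject core, white plastic, 60 g: round bottom flange 50 mm diameter x 6 mm, above it a plain 36 mm cylinder up to 52 mm with no top flange, on top a sprue stub 10 mm diameter x 12 mm, 9 mm off centre. Origin at the centre of the underside, z up. It stands in the front nest or in one of the two next to it.
- reject_b: Second reject core, the same as reject_a.
- good_a: Good core, white plastic spool 60 mm high: flanges of 50 mm diameter x 6 mm at both bottom and top, 36 mm body between. Origin at the centre of the underside. Stands in a nest; stays on the table.
- good_b: Good core, white plastic spool 60 mm high: flanges of 50 mm diameter x 6 mm at both bottom and top, 36 mm body between. Origin at the centre of the underside. Stands in a nest; stays on the table.
- good_c: Good core, white plastic spool 60 mm high: flanges of 50 mm diameter x 6 mm at both bottom and top, 36 mm body between. Origin at the centre of the underside. Stands in a nest; stays on the table.
- bin: Blue open side bin, 180 (x) x 230 (y) x 80 mm high outside, with walls and floor 5 mm thick (a 12 mm lip runs along the rim of the two long sides), fixed on the bench to the left of the table. Origin at the centre of its underside.
- spare_core: A good core standing on the bench behind the bin; leave alone.
- mandrel: Plain steel cylinder, 34 mm diameter, 45 mm high, standing on the bench; leave alone. Origin under its centre.
- dispenser: Green tape dispenser, 150 x 60 x 86 mm; leave alone. Origin under its centre.
- bottle: Blue bottle with yellow cap, 56 mm diameter, 150 mm high; leave alone. Origin under its centre.
- deburrer: Hand deburring tool, 160 mm long, lying on the bench; leave alone.
Mind the look-alikes: they are no part of the job. What is shaped like the good_a but orange is not meant.

How it is judged:
On the way, in this order (a step that is already met when the one before it is completed fails the run):
1. The reject from the front nest lies released in the bin ((((x of reject_a in the frame of bin between -0.085 and 0.085 m and y of reject_a in the frame of bin between -0.11 and 0.11 m and z of reject_a in the frame of bin between -0.005 and 0.075 m) and linear speed of reject_a below 0.03 m/s and contact force between the fingers and reject_a below 0.1 N) or ((x of reject_b in the frame of bin between -0.085 and 0.085 m and y of reject_b in the frame of bin between -0.11 and 0.11 m and z of reject_b in the frame of bin between -0.005 and 0.075 m) and linear speed of reject_b below 0.03 m/s and contact force between the fingers and reject_b below 0.1 N))), for 0.2 s.
2. The disc is clicked one position on (within 0.06 rad) and at rest, with the other reject standing in the front nest ((((x of reject_a in the frame of bin between -0.085 and 0.085 m and y of reject_a in the frame of bin between -0.11 and 0.11 m and z of reject_a in the frame of bin between -0.005 and 0.075 m) and horizontal distance between reject_b and station below 0.012 m and angle between reject_b's own z axis and vertical below 0.1 rad and (value of joint disc between 0.9872 and 1.1072 rad or value of joint disc between -1.1072 and -0.9872 rad) and velocity of joint disc between -0.1 and 0.1 rad/s) or ((x of reject_b in the frame of bin between -0.085 and 0.085 m and y of reject_b in the frame of bin between -0.11 and 0.11 m and z of reject_b in the frame of bin between -0.005 and 0.075 m) and horizontal distance between reject_a and station below 0.012 m and angle between reject_a's own z axis and vertical below 0.1 rad and (value of joint disc between 0.9872 and 1.1072 rad or value of joint disc between -1.1072 and -0.9872 rad) and velocity of joint disc between -0.1 and 0.1 rad/s))), for 0.2 s.
At the end, for the whole second after the job is handed in: Both rejects lie in the bin, released and at rest, inside its walls, origins under 75 mm above its underside; the three good cores stand upright (0.1 rad) in their nests; the disc rests within 0.06 rad of the click (+ or - 1.047) that brought the second reject to the front (x of reject_a in the frame of bin between -0.085 and 0.085 m and y of reject_a in the frame of bin between -0.11 and 0.11 m and z of reject_a in the frame of bin between -0.005 and 0.075 m and x of reject_b in the frame of bin between -0.085 and 0.085 m and y of reject_b in the frame of bin between -0.11 and 0.11 m and z of reject_b in the frame of bin between -0.005 and 0.075 m and linear speed of each of reject_a, reject_b below 0.03 m/s and contact force between the fingers and reject_a below 0.1 N and contact force between the fingers and reject_b below 0.1 N and horizontal distance between good_a and axis between 0.09 and 0.11 m and height (world z) of good_a between 0.104 and 0.116 m and angle between each of good_a, good_b, good_c's own z axis and vertical below 0.1 rad and horizontal distance between good_b and axis between 0.09 and 0.11 m and height (world z) of good_b between 0.104 and 0.116 m and horizontal distance between good_c and axis between 0.09 and 0.11 m and height (world z) of good_c between 0.104 and 0.116 m and (value of joint disc between 0.9872 and 1.1072 rad or value of joint disc between -1.1072 and -0.9872 rad) and velocity of joint disc between -0.1 and 0.1 rad/s); the robot touches nothing.
It fails at once if The lamp is knocked (more than 10 N) (contact force between any of the arm, the fingers and lamp above 10 N).
It fails at once if A reject is thrown or dropped: it moves faster than 1.3 m/s out of the fingers ((linear speed of reject_a above 1.3 m/s and contact force between the fingers and reject_a below 0.1 N) or (linear speed of reject_b above 1.3 m/s and contact force between the fingers and reject_b below 0.1 N)).
It fails at once if A good core is tipped by more than 0.5 rad (angle between any of good_a, good_b, good_c's own z axis and vertical above 0.5 rad).
It fails at once if One of the other things on the bench is moved by more than 30 mm (distance of any of spare_core, mandrel, dispenser, bottle, deburrer from where it was at the start of the episode above 0.03 m).
It also fails if it takes over 72 s, if anything falls off the work surface, if the arm or the gripper's body presses on something with over 40 N, if the wrist force passes 120 N, or if a joint passes its speed limit or range.

## Working session

There is one attempt and no reset: what is moved stays moved. The work goes in short steps, Python scripts to look and compute and a tool call to move; the robot and the scene stay as the last step left them, time stands still between calls to the robot, and variables do not carry over. Pictures are saved under pics/ and viewed, at most 10 in all, crops included, and the job is handed in when it is done.

Besides the shell and the picture viewer there is one more tool, called as a command line: name --argument value ..., lists and objects as JSON in quotes. servo_tool: Moves the arm, as the interface text tells. Scaled input: -1 to 1 covers 5 cm each way for a shift and pi/2 rad each way for a turn. Its arguments: {"type":"object","properties":{"offset":{"type":"array"},"rot":{"type":"array"},"grip":{"type":"array"}},"required":["offset","rot","grip"]}

```bash
mkdir -p pics; ls; python3 - <<'E'
from rig import arm
import cv2, numpy as np
np.set_printoptions(precision=4,suppress=True)
print(arm.get_state())
for n in ("scene","side"):
    im,d=arm.snapshot(n); cv2.imwrite(f"pics/{n}0.png",im); np.save(f"pics/{n}0d.npy",d)
    c=arm.camera_info(n); print(n,c)
print(arm.camera_info("wrist"), arm.tcp_to_tips)
E
```

```text
pics
{'time': 0.0, 'joint_pos': array([1.202 , 0.0875, 0.1751, 1.6598, 0.    , 1.5708]), 'joint_vel': array([-0.0007,  0.0005,  0.0015, -0.0008,  0.0013,  0.0014]), 'joint_torque': array([  0.0024, -52.0392,  46.4794,   0.0165,  -0.    ,  -0.    ]), 'eef_pos': array([0.1982, 0.5128, 0.2526]), 'ee_rot': array([-0.0001,  0.1834,  0.983 , -0.0007]), 'ft_force': array([ 0.649 , -0.3218, -0.2754]), 'moment': array([ 0.0138, -0.0117, -0.017 ]), 'finger_force': 0.0, 'gripper_width': 1.001729385077554}
scene {'mtx': array([[536.316 ,   0.    , 323.4591],
       [  0.    , 536.316 , 234.3684],
       [  0.    ,   0.    ,   1.    ]]), 'world_from_camera': array([[-0.8781, -0.4205,  0.2285,  0.217 ],
       [-0.4785,  0.7689, -0.4241,  0.5168],
       [ 0.0027, -0.4817, -0.8763,  1.2824],
       [ 0.    ,  0.    ,  0.    ,  1.    ]])}
side {'mtx': array([[476.1711,   0.    , 319.8585],
       [  0.    , 476.1711, 235.6025],
       [  0.    ,   0.    ,   1.    ]]), 'world_from_camera': array([[ 0.7996, -0.3352,  0.4983, -0.0431],
       [-0.6005, -0.4304,  0.6739, -0.8228],
       [-0.0114, -0.8381, -0.5454,  0.7209],
       [ 0.    ,  0.    ,  0.    ,  1.    ]])}
{'mtx': array([[365.2125,   0.    , 319.3656],
       [  0.    , 365.2125, 243.5073],
       [  0.    ,   0.    ,   1.    ]]), 'T_tool_cam': array([[ 0.0007, -0.9573, -0.2891,  0.0748],
       [ 1.    ,  0.0005,  0.0005,  0.0008],
       [-0.0004, -0.2891,  0.9573, -0.1219],
       [ 0.    ,  0.    ,  0.    ,  1.    ]])} 0.022
```

View pics/scene0.png

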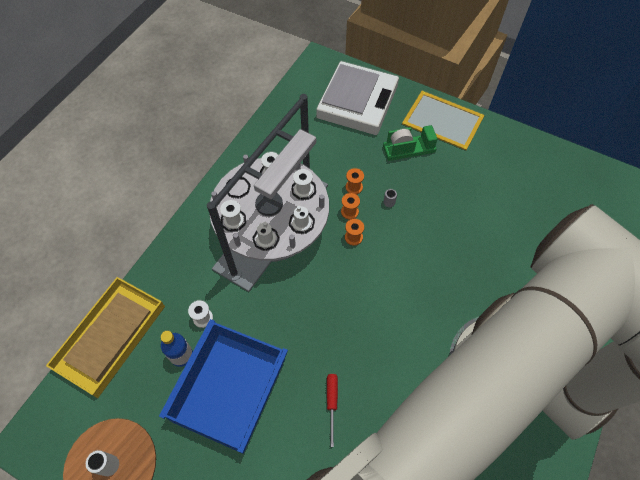

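View pics/side0.png

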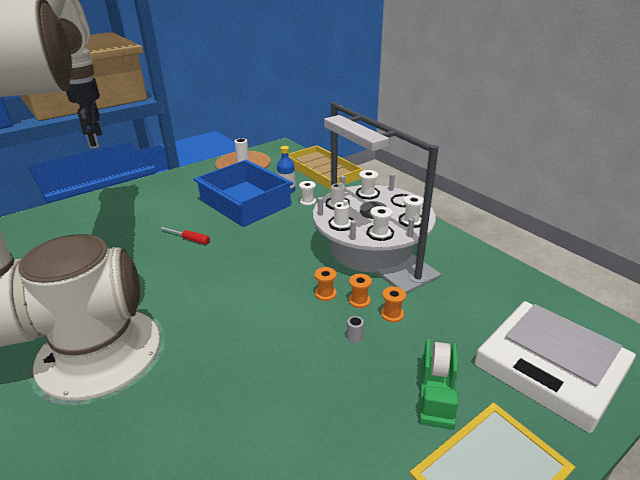

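The scene view shows the table around (268,208), with the empty nest at (237,187). The front reject is at (302,217) and the second reject at (265,235), which is the left neighbour, so the click is +1.047. The bin is at (225,385), and the orange look-alikes are at (350,180–230). The side view agrees. Next I'll measure with depth from both views.

```bash
cat > h.py <<'E'
import numpy as np, cv2
from scipy.spatial.transform import Rotation as R
from scipy.optimize import least_squares
np.set_printoptions(precision=4,suppress=True)
def cloud(d,K,T):
    v,u=np.indices(d.shape); p=np.stack([(u-K[0,2])*d/K[0,0],(v-K[1,2])*d/K[1,1],d],-1)
    p=p@T[:3,:3].T+T[:3,3]; p[d<=0]=np.nan; return p
def circ(xy,r=None):
    f=lambda q: np.hypot(*(xy-q[:2]).T)-(q[2] if r is None else r)
    s=least_squares(f,[*xy.mean(0),r or .05],loss='soft_l1',f_scale=.002); return s.x,np.sqrt(np.mean(s.fun**2))
def tool(s): 
    w,x,y,z=s['ee_rot']; return R.from_quat([x,y,z,w]).as_matrix(), s['eef_pos']
E
python3 - <<'E'
from h import *; from rig import arm
for n in ("scene","side"):
    im=cv2.imread(f"pics/{n}0.png"); d=np.load(f"pics/{n}0d.npy"); c=arm.camera_info(n)
    P=cloud(d,c["mtx"],c["world_from_camera"]); hsv=cv2.cvtColor(im,cv2.COLOR_BGR2HSV)
    print("==",n)
    # bench height
    g=(abs(hsv[...,0].astype(int)-75)<15)&(hsv[...,1]>80)&(d>0); print("bench z",np.nanmedian(P[g][:,2]))
    # region of table
    box={"scene":(200,90,335,300),"side":(300,95,445,290)}[n]
    m=np.zeros(d.shape,bool); m[box[1]:box[3],box[0]:box[2]]=1; m&=d>0
    z=P[...,2]
    h,e=np.histogram(z[m],bins=np.arange(0,.37,.005)); print({round(a,3):int(k) for a,k in zip(e,h) if k>40})
    top=m&(abs(z-.11)<.006)&(hsv[...,1]<60); 
    ed=top&(cv2.erode(top.astype(np.uint8),np.ones((3,3)))==0)
    q=P[top][:,:2]; cen=q.mean(0)
    # hull of disc top
    H=cv2.convexHull(q.astype(np.float32))[:,0]; print("disc z",np.median(z[top]),"circle",circ(H),circ(H,.155))
    # cores: blobs above .158 to .18
    b=(m&(z>.150)&(z<.185)).astype(np.uint8); k,L,st,ce=cv2.connectedComponentsWithStats(b)
    for i in range(1,k):
        if st[i,4]>12:
            q=P[L==i]; print("blob",ce[i].round(),st[i,4],q.mean(0),"zmax",np.percentile(q[:,2],95),"ext",np.ptp(q,0))
    b=(m&(z>.29)&(z<.36)).astype(np.uint8); q=P[b>0]; print("lamp pts",q.mean(0),np.percentile(q[:,2],[5,50,95]))
    bm=cv2.inRange(hsv,(105,120,60),(125,255,255))>0
    bb={"scene":(150,310,300,460),"side":(190,155,300,225)}[n]; mm=np.zeros(d.shape,bool); mm[bb[1]:bb[3],bb[0]:bb[2]]=1
    bm&=mm&(d>0); q=P[bm]; rim=q[(q[:,2]>.07)&(q[:,2]<.09)]; print("rim z",np.median(rim[:,2]),cv2.minAreaRect(rim[:,:2].astype(np.float32)), "floor z",np.percentile(q[:,2],[2,20,40]))
E
```

```text
== scene
bench z -0.0019009464782947516
{np.float64(0.0): 3007, np.float64(0.005): 582, np.float64(0.01): 581, np.float64(0.015): 95, np.float64(0.035): 58, np.float64(0.04): 110, np.float64(0.045): 54, np.float64(0.05): 111, np.float64(0.095): 54, np.float64(0.1): 529, np.float64(0.105): 3263, np.float64(0.11): 1702, np.float64(0.115): 495, np.float64(0.12): 382, np.float64(0.125): 146, np.float64(0.13): 90, np.float64(0.135): 101, np.float64(0.14): 78, np.float64(0.145): 84, np.float64(0.15): 121, np.float64(0.155): 203, np.float64(0.16): 235, np.float64(0.165): 527, np.float64(0.17): 190, np.float64(0.325): 50, np.float64(0.33): 110, np.float64(0.335): 258, np.float64(0.34): 901, np.float64(0.345): 1517, np.float64(0.35): 76}
disc z 0.10876575377549047 circle (array([ 0.6878, -0.0583,  0.1553]), np.float64(0.00952769619022568)) (array([ 0.6877, -0.0583,  0.155 ]), np.float64(0.009641400225767498))
blob [268. 159.] 175 [ 0.7388 -0.1495  0.168 ] zmax 0.17196698551720624 ext [0.0315 0.0496 0.0249]
blob [245. 157.] 23 [ 0.799  -0.1326  0.1558] zmax 0.158818671930712 ext [0.015  0.0124
[... 2798 characters left out ...]
] 154 [ 0.5851 -0.0598  0.1602] zmax 0.1705582501834335 ext [0.0378 0.0382 0.0241]
blob [381. 213.] 280 [ 0.6293 -0.1486  0.1665] zmax 0.17110160439398628 ext [0.0497 0.0502 0.0221]
blob [411. 220.] 30 [ 0.6779 -0.1981  0.1553] zmax 0.15850286247768147 ext [0.0142 0.014  0.0085]
blob [424. 224.] 114 [ 0.6727 -0.2411  0.1674] zmax 0.18327342580850872 ext [0.0177 0.0171 0.0349]
blob [352. 222.] 26 [ 0.5652 -0.1254  0.1562] zmax 0.15887083848928715 ext [0.0136 0.0123 0.0072]
lamp pts [ 0.6434 -0.0888  0.3401] [0.3171 0.3435 0.3491]
rim z 0.07714973554298604 ((0.5745678544044495, 0.37104010581970215), (0.2660543918609619, 0.24270877242088318), 6.745970249176025) floor z [-0.1993  0.01    0.0325]
```

```bash
cat >> h.py <<'E'
AX=np.array([.6863,-.0612]); YAW=-.0585
def polar(r,deg,z):  # indexer frame angle (deg), 180 = front
    a=np.radians(deg)+YAW; return np.array([AX[0]+r*np.cos(a),AX[1]+r*np.sin(a),z])
def ori(tilt,az=YAW):
    t=np.radians(tilt); a=np.array([np.cos(az),np.sin(az),0]); z=np.sin(t)*a-np.array([0,0,np.cos(t)])
    y=np.array([-a[1],a[0],0]); return np.stack([np.cross(y,z),y,z],1)
def rows(p0,R0,p1,R1,n):
    """n rows (shift then turn, in the tool axes), rounded to 0.01 units; multiples of 8 are printed in calls"""
    Rc,pc=R0,np.array(p0,float); w=R.from_matrix(R0.T@R1).as_rotvec(); out=[]
    for i in range(n):
        g=np.array(p0)+(np.array(p1)-p0)*(i+1)/n
        o=np.round(Rc.T@(g-pc)/.05,2); G=R0@R.from_rotvec(w*(i+1)/n).as_matrix()
        r=np.round(R.from_matrix(Rc.T@G).as_rotvec()/(np.pi/2),3)
        pc=pc+Rc@o*.05; Rc=Rc@R.from_rotvec(r*np.pi/2).as_matrix(); out.append((o,r))
    for k in range(0,n,8):
        print("offset",[o.tolist() for o,_ in out[k:k+8]]); 
        if np.abs(w).max()>2e-3: print("rot",[r.tolist() for _,r in out[k:k+8]])
    print("end",pc,"max step mm",max(np.linalg.norm(o) for o,_ in out)*50,"deg",max(np.linalg.norm(r) for _,r in out)*90)
    return pc,Rc
E
python3 - <<'E'
from h import *; from rig import arm
c=arm.camera_info("scene"); K=c["mtx"];T=c["world_from_camera"]
def ray(u,v,z):
    d=T[:3,:3]@np.array([(u-K[0,2])/K[0,0],(v-K[1,2])/K[1,1],1]); return T[:3,3]+d*(z-T[2,3])/d[2]
im=cv2.imread("pics/scene0.png"); hsv=cv2.cvtColor(im,cv2.COLOR_BGR2HSV); b=cv2.inRange(hsv,(105,120,40),(125,255,255)); b[:318]=0;b[:,300:]=0
b=cv2.morphologyEx(b,cv2.MORPH_OPEN,np.ones((25,25)))
k,L,st,ce=cv2.connectedComponentsWithStats(b); i=1+st[1:,4].argmax(); q=np.argwhere(L==i)[:,::-1]
h=cv2.convexHull(q.astype(np.int32)); a=cv2.approxPolyDP(h,8,True)[:,0]; print(a.tolist())
for u,v in [(213,322),(287,350),(242,450),(163,415)]: print((u,v),ray(u,v,.08))
s=arm.get_state(); R0,p0=tool(s)
Rg=ori(35); g=polar(.100,180,.145)-.003*Rg[:,2]; print("grasp tcp",g)
rows(p0,R0,g-.12*Rg[:,2],Rg,16)
E
```

```text
[[278, 348], [247, 444], [170, 420], [170, 394], [205, 328]]
(213, 322) [0.6455 0.2653 0.08  ]
(287, 350) [0.4592 0.2399 0.08  ]
(242, 450) [0.4335 0.4694 0.08  ]
(163, 415) [0.6213 0.4915 0.08  ]
grasp tcp [ 0.5848 -0.0553  0.1475]
offset [[-0.62, -0.51, 0.01], [-0.62, -0.53, 0.03], [-0.6, -0.54, 0.05], [-0.59, -0.55, 0.07], [-0.58, -0.56, 0.08], [-0.56, -0.57, 0.11], [-0.55, -0.59, 0.12], [-0.53, -0.59, 0.14]]
rot [[-0.004, -0.024, -0.012], [-0.004, -0.024, -0.012], [-0.003, -0.024, -0.012], [-0.004, -0.024, -0.012], [-0.004, -0.025, -0.012], [-0.004, -0.024, -0.012], [-0.004, -0.024, -0.012], [-0.003, -0.024, -0.012]]
offset [[-0.51, -0.61, 0.16], [-0.5, -0.61, 0.17], [-0.48, -0.63, 0.19], [-0.46, -0.63, 0.2], [-0.44, -0.65, 0.21], [-0.42, -0.65, 0.23], [-0.4, -0.66, 0.24], [-0.37, -0.68, 0.25]]
rot [[-0.004, -0.024, -0.011], [-0.004, -0.024, -0.012], [-0.004, -0.024, -0.012], [-0.004, -0.024, -0.012], [-0.004, -0.024, -0.012], [-0.003, -0.025, -0.012], [-0.004, -0.024, -0.012], [-0.004, -0.024, -0.012]]
end [ 0.516  -0.0515  0.2455] max step mm 40.81053785482373 deg 2.521606630701942
```

servo_tool --offset '[[-0.62,-0.51,0.01],[-0.62,-0.53,0.03],[-0.6,-0.54,0.05],[-0.59,-0.55,0.07],[-0.58,-0.56,0.08],[-0.56,-0.57,0.11],[-0.55,-0.59,0.12],[-0.53,-0.59,0.14]]' --rot '[[-0.004,-0.024,-0.012],[-0.004,-0.024,-0.012],[-0.003,-0.024,-0.012],[-0.004,-0.024,-0.012],[-0.004,-0.025,-0.012],[-0.004,-0.024,-0.012],[-0.004,-0.024,-0.012],[-0.003,-0.024,-0.012]]' --grip '[-0.4,-0.4,-0.4,-0.4,-0.4,-0.4,-0.4,-0.4]'

```text
time: 1.1
eef_pos: [0.3575, 0.2298, 0.2495]
ee_rot: [0.153, 0.107, 0.982, -0.005]
ft_force: [0.4, -0.7, 1.0]
gripper_width: 0.703
finger_force: 0.0
```

servo_tool --offset '[[-0.51,-0.61,0.16],[-0.5,-0.61,0.17],[-0.48,-0.63,0.19],[-0.46,-0.63,0.2],[-0.44,-0.65,0.21],[-0.42,-0.65,0.23],[-0.4,-0.66,0.24],[-0.37,-0.68,0.25]]' --rot '[[-0.004,-0.024,-0.011],[-0.004,-0.024,-0.012],[-0.004,-0.024,-0.012],[-0.004,-0.024,-0.012],[-0.004,-0.024,-0.012],[-0.003,-0.025,-0.012],[-0.004,-0.024,-0.012],[-0.004,-0.024,-0.012]]' --grip '[-0.4,-0.4,-0.4,-0.4,-0.4,-0.4,-0.4,-0.4]'

```text
time: 2.1
eef_pos: [0.5163, -0.0526, 0.2455]
ee_rot: [0.302, 0.028, 0.953, -0.008]
ft_force: [-0.0, 0.5, -0.4]
gripper_width: 0.703
finger_force: 0.0
```

```bash
cat > look.py <<'E'
import sys; from h import *; from rig import arm
s=arm.get_state(); Rt,pt=tool(s); im,d=arm.snapshot("wrist"); cv2.imwrite(f"pics/{sys.argv[1]}.png",im)
c=arm.camera_info("wrist"); Tt=np.eye(4);Tt[:3,:3]=Rt;Tt[:3,3]=pt; P=cloud(d,c["mtx"],Tt@c["T_tool_cam"])
np.save(f"pics/{sys.argv[1]}.npy",P)
print(s["time"],pt,"zaxis",Rt[:,2],"want",ori(35)[:,2],"q",s["joint_pos"],"w",s["gripper_width"])
z=P[...,2]; dd=np.hypot(P[...,0]-AX[0],P[...,1]-AX[1])
b=((dd<.16)&(z>.148)&(z<.185)).astype(np.uint8); k,L,st,ce=cv2.connectedComponentsWithStats(b)
for i in range(1,k):
    if st[i,4]>40:
        q=P[L==i]; t=q[(q[:,2]>np.percentile(q[:,2],50)-.004)]; print(ce[i].round(),st[i,4],"mean",q.mean(0),"zp",np.percentile(q[:,2],[10,50,90]),"mid",(q[:,:2].max(0)+q[:,:2].min(0))/2,"ext",np.ptp(q,0))
m=(dd<.15)&(abs(z-.11)<.004); print("disc z",np.median(z[m]))
E
python3 look.py w1
```

```text
2.1 [ 0.5163 -0.0526  0.2455] zaxis [ 0.5742 -0.0328 -0.818 ] want [ 0.5726 -0.0335 -0.8192] q [-0.1198 -0.581  -0.5201  1.0198  0.0361 -0.05  ] w 0.7031376533635195
[423. 236.] 494 mean [0.5701 0.012  0.1558] zp [0.1502 0.1572 0.1595] mid [0.5728 0.0127] ext [0.0145 0.0135 0.0125]
[215. 236.] 492 mean [ 0.5626 -0.1204  0.1558] zp [0.1501 0.1573 0.1594] mid [ 0.565  -0.1213] ext [0.0139 0.0135 0.0119]
[320. 256.] 2341 mean [ 0.5805 -0.0543  0.1612] zp [0.1519 0.1629 0.1666] mid [ 0.586  -0.0542] ext [0.0369 0.0356 0.0279]
[200. 298.] 2282 mean [ 0.6264 -0.1495  0.164 ] zp [0.1513 0.1686 0.1716] mid [ 0.6454 -0.162 ] ext [0.0781 0.0806 0.0247]
[430. 291.] 1518 mean [0.6325 0.0269 0.1596] zp [0.1508 0.1623 0.164 ] mid [0.641  0.0281] ext [0.0374 0.0354 0.0244]
[470. 318.] 260 mean [0.6901 0.0724 0.1551] zp [0.1496 0.1556 0.1594] mid [0.6934 0.0734] ext [0.0156 0.0139 0.0118]
[254. 359.] 384 mean [ 0.7562 -0.1331  0.1628] zp [0.1512 0.1661 0.1712] mid [ 0.7596 -0.1355] ext [0.0901 0.0193 0.0237]
[385. 358.] 404 mean [0.762  0.0026 0.1631] zp [0.1512 0.1669 0.1713] mid [0.7665 0.004 ] ext [0.0901 0.0222 0.0238]
disc z 0.11125015636964647
```

servo_tool --offset '[[0,0.01,0.3],[0,0.01,0.3],[0,0,0.3],[0,0.01,0.3],[0,0,0.3],[0,0.01,0.3],[0,0,0.3],[0,0,0.3]]' --rot '[[0,0,0],[0,0,0],[0,0,0],[0,0,0],[0,0,0],[0,0,0],[0,0,0],[0,0,0]]' --grip '[-0.4,-0.4,-0.4,-0.4,-0.4,-0.4,-0.4,-0.4]'

```text
time: 3.15
eef_pos: [0.5855, -0.0533, 0.1466]
ee_rot: [0.301, 0.028, 0.953, -0.008]
ft_force: [-0.6, -0.3, -0.4]
gripper_width: 0.704
finger_force: 0.0
```

servo_tool --offset '[[0,0,0],[0,0,0],[0,0,0],[0,0,0],[0,0,0],[0,0,0],[0,0,0],[0,0,0]]' --rot '[[0,0,0],[0,0,0],[0,0,0],[0,0,0],[0,0,0],[0,0,0],[0,0,0],[0,0,0]]' --grip '[1,1,1,1,1,1,1,1]'

```text
time: 4.15
eef_pos: [0.585, -0.0533, 0.1476]
ee_rot: [0.301, 0.028, 0.953, -0.008]
ft_force: [-2.6, -2.3, 1.4]
gripper_width: 0.408
finger_force: 59.7
```

```bash
python3 look.py w2
```

```text
4.15 [ 0.585  -0.0533  0.1476] zaxis [ 0.5733 -0.0329 -0.8187] want [ 0.5726 -0.0335 -0.8192] q [-0.1025 -0.3961 -0.5938  0.7619  0.026  -0.0352] w 0.40780521201566805
[110. 333.] 1987 mean [ 0.5619 -0.1188  0.1549] zp [0.1496 0.1554 0.1592] mid [ 0.5642 -0.1206] ext [0.0139 0.0146 0.0119]
[513. 334.] 1937 mean [0.57   0.0117 0.155 ] zp [0.1496 0.1555 0.1592] mid [0.5725 0.0131] ext [0.014  0.0141 0.0119]
[317. 384.] 34842 mean [ 0.571  -0.0525  0.17  ] zp [0.1551 0.171  0.1825] mid [ 0.6468 -0.078 ] ext [0.2223 0.2463 0.037 ]
[275. 419.] 48 mean [ 0.5466 -0.0603  0.1847] zp [0.1846 0.1847 0.1849] mid [ 0.5466 -0.0604] ext [0.0026 0.0053 0.0007]
[362. 419.] 52 mean [ 0.548  -0.04    0.1847] zp [0.1845 0.1848 0.185 ] mid [ 0.5479 -0.0403] ext [0.0033 0.0066 0.0006]
disc z 0.11129604295249411
```

View pics/w2.png

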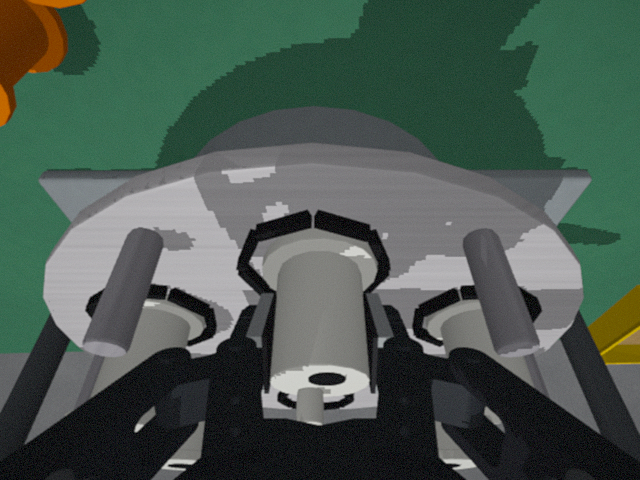

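The picture shows the reject body held between the pads at about (318,330), still in its nest, with both pins clear on either side. Next I plan the lift and the carry.

```bash
python3 - <<'E'
from h import *; from rig import arm
R0,p0=tool(arm.get_state()); R1=ori(35); Rb=ori(20,.117)
print("A"); p,r=rows(p0,R0,p0+[0,0,.04],R0,4)
print("B"); p,r=rows(p,r,[.46,-.045,.27],r,4)
print("C"); p,r=rows(p,r,[.545,.412,.20],Rb,16)
E
```

```text
A
offset [[-0.11, 0.0, -0.16], [-0.12, 0.0, -0.17], [-0.11, 0.0, -0.16], [-0.12, 0.0, -0.16]]
end [ 0.5852 -0.0534  0.1874] max step mm 10.404326023342406 deg 0.0
B
offset [[0.28, 0.01, -0.7], [0.27, 0.0, -0.7], [0.28, 0.01, -0.69], [0.28, 0.0, -0.7]]
end [ 0.4599 -0.0451  0.2697] max step mm 37.699469492288614 deg 0.0
C
offset [[-0.01, 0.58, 0.11], [-0.02, 0.57, 0.12], [-0.02, 0.58, 0.12], [-0.03, 0.57, 0.12], [-0.04, 0.57, 0.12], [-0.05, 0.58, 0.13], [-0.05, 0.57, 0.13], [-0.06, 0.57, 0.13]]
rot [[-0.003, 0.01, -0.006], [-0.003, 0.011, -0.006], [-0.004, 0.01, -0.007], [-0.003, 0.011, -0.006], [-0.003, 0.01, -0.006], [-0.003, 0.011, -0.006], [-0.003, 0.01, -0.007], [-0.004, 0.01, -0.006]]
offset [[-0.07, 0.57, 0.13], [-0.08, 0.56, 0.13], [-0.09, 0.57, 0.14], [-0.09, 0.56, 0.13], [-0.1, 0.57, 0.14], [-0.11, 0.56, 0.14], [-0.12, 0.55, 0.14], [-0.12, 0.56, 0.14]]
rot [[-0.003, 0.011, -0.006], [-0.003, 0.01, -0.006], [-0.003, 0.011, -0.007], [-0.003, 0.01, -0.006], [-0.004, 0.011, -0.006], [-0.003, 0.01, -0.006], [-0.003, 0.01, -0.007], [-0.003, 0.011, -0.006]]
end [0.545  0.4119 0.1998] max step mm 29.824486584013478 deg 1.2041179344233686
```

servo_tool --offset '[[-0.11,0,-0.16],[-0.12,0,-0.17],[-0.11,0,-0.16],[-0.12,0,-0.16],[0.28,0.01,-0.7],[0.27,0,-0.7],[0.28,0.01,-0.69],[0.28,0,-0.7]]' --rot '[[0,0,0],[0,0,0],[0,0,0],[0,0,0],[0,0,0],[0,0,0],[0,0,0],[0,0,0]]' --grip '[1,1,1,1,1,1,1,1]'

```text
time: 5.2
eef_pos: [0.4588, -0.0449, 0.2708]
ee_rot: [0.301, 0.028, 0.953, -0.008]
ft_force: [0.9, -0.0, -0.0]
gripper_width: 0.406
finger_force: 59.9
```

servo_tool --offset '[[-0.01,0.58,0.11],[-0.02,0.57,0.12],[-0.02,0.58,0.12],[-0.03,0.57,0.12],[-0.04,0.57,0.12],[-0.05,0.58,0.13],[-0.05,0.57,0.13],[-0.06,0.57,0.13]]' --rot '[[-0.003,0.01,-0.006],[-0.003,0.011,-0.006],[-0.004,0.01,-0.007],[-0.003,0.011,-0.006],[-0.003,0.01,-0.006],[-0.003,0.011,-0.006],[-0.003,0.01,-0.007],[-0.004,0.01,-0.006]]' --grip '[1,1,1,1,1,1,1,1]'

```text
time: 6.2
eef_pos: [0.5024, 0.1848, 0.2349]
ee_rot: [0.238, -0.015, 0.971, 0.002]
ft_force: [0.8, 0.3, -0.6]
gripper_width: 0.407
finger_force: 59.9
```

servo_tool --offset '[[-0.07,0.57,0.13],[-0.08,0.56,0.13],[-0.09,0.57,0.14],[-0.09,0.56,0.13],[-0.1,0.57,0.14],[-0.11,0.56,0.14],[-0.12,0.55,0.14],[-0.12,0.56,0.14]]' --rot '[[-0.003,0.011,-0.006],[-0.003,0.01,-0.006],[-0.003,0.011,-0.007],[-0.003,0.01,-0.006],[-0.004,0.011,-0.006],[-0.003,0.01,-0.006],[-0.003,0.01,-0.007],[-0.003,0.011,-0.006]]' --grip '[1,1,1,1,1,1,1,1]'

```text
time: 7.2
eef_pos: [0.5451, 0.4131, 0.1999]
ee_rot: [0.173, -0.058, 0.983, 0.01]
ft_force: [-0.2, -0.1, 0.0]
gripper_width: 0.41
finger_force: 59.9
```

```bash
cat > binlook.py <<'E'
import sys; from h import *; from rig import arm
s=arm.get_state(); Rt,pt=tool(s); im,d=arm.snapshot("wrist"); cv2.imwrite(f"pics/{sys.argv[1]}.png",im)
c=arm.camera_info("wrist"); Tt=np.eye(4);Tt[:3,:3]=Rt;Tt[:3,3]=pt; P=cloud(d,c["mtx"],Tt@c["T_tool_cam"])
hsv=cv2.cvtColor(im,cv2.COLOR_BGR2HSV); b=(cv2.inRange(hsv,(105,120,40),(125,255,255))>0)&(d>0); z=P[...,2]
print(s["time"],pt,"z",Rt[:,2],"w",s["gripper_width"],"q",s["joint_pos"])
near=np.hypot(P[...,0]-.54,P[...,1]-.3665)<.17
rim=P[b&near&(abs(z-.08)<.006)&(P[...,0]<.64)]; print("rim",len(rim),np.median(rim[:,2]) if len(rim) else "",cv2.minAreaRect(rim[:,:2].astype(np.float32)) if len(rim) else "")
fl=P[b&near&(abs(z-.005)<.008)]; print("floor",len(fl),np.median(fl[:,2]),fl.min(0),fl.max(0),cv2.minAreaRect(fl[:,:2].astype(np.float32)))
w=P[near&(hsv[...,1]<50)&(hsv[...,2]>90)&(z>.012)&(z<.09)&(d>.06)]
if len(w): print("white in bin",len(w),w.mean(0),w.min(0),w.max(0))
E
python3 binlook.py b1
```

```text
7.2 [0.5451 0.4131 0.1999] z [ 0.3389  0.0401 -0.94  ] w 0.4096086684497523 q [ 0.7233  0.1121  0.058   1.2265 -0.1955  0.577 ]
rim 18310 0.08059525134731448 ((0.5468563437461853, 0.3690045177936554), (0.19266141951084137, 0.2352421134710312), 6.7869367599487305)
floor 60540 0.006279120909155167 [0.4525 0.2477 0.0035] [0.6413 0.4866 0.013 ] ((0.5471600890159607, 0.36721959710121155), (0.1648823469877243, 0.22176338732242584), 6.764156818389893)
white in bin 651 [0.6673 0.354  0.0652] [0.6271 0.3274 0.0295] [0.6895 0.3867 0.0793]
```

View pics/b1.png

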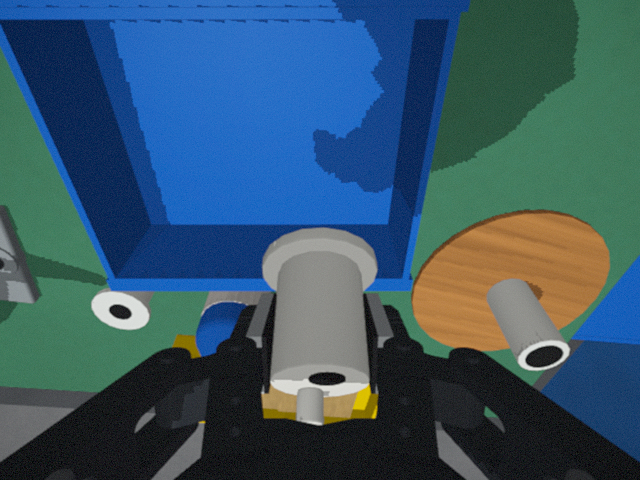

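The bin's inside is measured at centre (0.547, 0.368), yaw 6.8°, with the rim at z 0.081. The held core is at (320,300) in the image, over the bin's left half, so I lower and release it.

servo_tool --offset '[[0.13,0,0.35],[0.13,0,0.35],[0.13,0,0.35],[0.12,0,0.35],[0.13,0,0.35],[0.13,0,0.35],[0.12,0,0.34],[0.12,0,0.34]]' --rot '[[0,0,0],[0,0,0],[0,0,0],[0,0,0],[0,0,0],[0,0,0],[0,0,0],[0,0,0]]' --grip '[1,1,1,1,1,1,1,1]'

```text
time: 8.25
eef_pos: [0.545, 0.412, 0.0506]
ee_rot: [0.173, -0.058, 0.983, 0.01]
ft_force: [-0.3, 1.1, -1.1]
gripper_width: 0.406
finger_force: 60.0
```

servo_tool --offset '[[0,0,0],[0,0,0],[0,0,0],[0,0,0],[0,0,0],[0,0,0],[0,0,0],[0,0,0]]' --rot '[[0,0,0],[0,0,0],[0,0,0],[0,0,0],[0,0,0],[0,0,0],[0,0,0],[0,0,0]]' --grip '[0.1,0,-0.2,-0.4,-0.4,-0.4,-0.4,-0.4]'

```text
time: 9.25
eef_pos: [0.5449, 0.4119, 0.0518]
ee_rot: [0.173, -0.058, 0.983, 0.01]
ft_force: [0.8, 0.4, 0.2]
gripper_width: 0.697
finger_force: 0.0
```

servo_tool --offset '[[-0.13,0,-0.35],[-0.13,0,-0.35],[-0.13,0,-0.35],[-0.12,0,-0.35],[-0.13,0,-0.35],[-0.13,0,-0.35],[-0.12,0,-0.34],[-0.12,0,-0.34]]' --rot '[[0,0,0],[0,0,0],[0,0,0],[0,0,0],[0,0,0],[0,0,0],[0,0,0],[0,0,0]]' --grip '[-0.4,-0.4,-0.4,-0.4,-0.4,-0.4,-0.4,-0.4]'

```text
time: 10.25
eef_pos: [0.5449, 0.4119, 0.2008]
ee_rot: [0.173, -0.058, 0.983, 0.01]
ft_force: [0.1, -0.3, -0.2]
gripper_width: 0.699
finger_force: 0.0
```

```bash
python3 binlook.py b2; python3 - <<'E'
from h import *; from rig import arm
R0,p0=tool(arm.get_state()); Rp=ori(35)
# caged pin: pin between pads; TCP so that fingertips sit at z .128
g=polar(.135,150,.128)-.022*Rp[:,2]+[0,0,.008]; print("pin_left",polar(.135,150,.158),"tcp over pin",g)
pre=g-.09*Rp[:,2]; print("pre",pre)
p,r=rows(p0,R0,pre,Rp,16); p,r=rows(p,r,g,r,8)
for a in range(150,215,5): print(a, polar(.135,a,.158))
E
```

```text
10.25 [0.5449 0.4119 0.2008] z [ 0.3392  0.0396 -0.9399] w 0.6988593872498796 q [ 0.7223  0.1099  0.0572  1.2279 -0.1958  0.5764]
rim 20679 0.08044164789954017 ((0.5472742319107056, 0.3692645728588104), (0.19424235820770264, 0.2350340038537979), 6.751734256744385)
floor 55690 0.006278294574843274 [0.4529 0.248  0.0034] [0.6416 0.4867 0.013 ] ((0.547612190246582, 0.36720168590545654), (0.16493025422096252, 0.22208470106124878), 6.655436038970947)
white in bin 4254 [0.5572 0.4017 0.048 ] [0.5097 0.3272 0.012 ] [0.6914 0.4372 0.0738]
pin_left [0.5735 0.013  0.158 ] tcp over pin [0.5609 0.0138 0.154 ]
pre [0.5094 0.0168 0.2277]
offset [[0.09, -0.49, -0.06], [0.08, -0.48, -0.07], [0.07, -0.49, -0.06], [0.07, -0.49, -0.06], [0.06, -0.49, -0.06], [0.06, -0.49, -0.05], [0.05, -0.49, -0.06], [0.05, -0.5, -0.05]]
rot [[0.003, -0.01, 0.006], [0.004, -0.011, 0.006], [0.003, -0.01, 0.007], [0.003, -0.01, 0.006], [0.004, -0.01, 0.006], [0.003, -0.011, 0.006], [0.003, -0.01, 0.006], [0.003, -0.01, 0.006]]
offset [[0.04, -0.49, -0.06], [0.03, -0.49, -0.05], [0.03, -0.5, -0.04], [0.02, -0.49, -0.05],
[... 245 characters left out ...]
0.006], [0.003, -0.011, 0.006]]
end [0.5094 0.0165 0.2278] max step mm 25.248762345905195 deg 1.227436352728727
offset [[0.0, 0.0, 0.23], [0.0, 0.0, 0.22], [0.0, 0.0, 0.23], [0.0, 0.0, 0.22], [0.0, 0.0, 0.23], [0.0, 0.0, 0.22], [0.0, 0.0, 0.23], [0.0, 0.01, 0.22]]
end [0.561  0.014  0.1541] max step mm 11.5 deg 0.0
150 [0.5735 0.013  0.158 ]
155 [0.5675 0.0029 0.158 ]
160 [ 0.5624 -0.0077  0.158 ]
165 [ 0.5582 -0.0187  0.158 ]
170 [ 0.5549 -0.03    0.158 ]
175 [ 0.5527 -0.0416  0.158 ]
180 [ 0.5515 -0.0533  0.158 ]
185 [ 0.5514 -0.0651  0.158 ]
190 [ 0.5522 -0.0768  0.158 ]
195 [ 0.5541 -0.0885  0.158 ]
200 [ 0.557  -0.0999  0.158 ]
205 [ 0.5608 -0.111   0.158 ]
210 [ 0.5656 -0.1217  0.158 ]
```

View pics/b2.png

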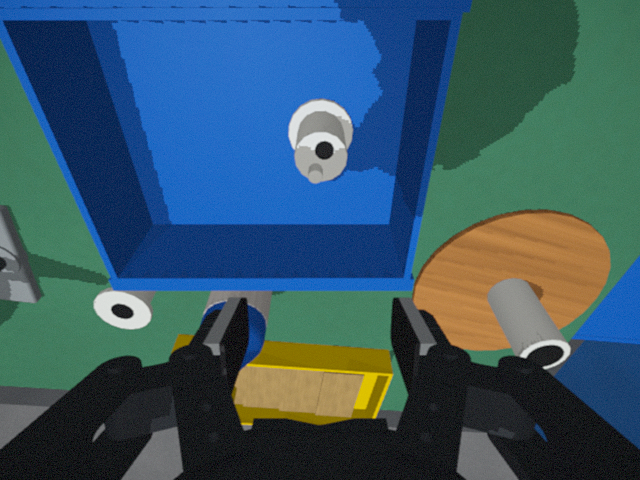

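The first reject stands upright in the bin at (320,140). Next I cage pin_left and turn the table.

servo_tool --offset '[[0.09,-0.49,-0.06],[0.08,-0.48,-0.07],[0.07,-0.49,-0.06],[0.07,-0.49,-0.06],[0.06,-0.49,-0.06],[0.06,-0.49,-0.05],[0.05,-0.49,-0.06],[0.05,-0.5,-0.05]]' --rot '[[0.003,-0.01,0.006],[0.004,-0.011,0.006],[0.003,-0.01,0.007],[0.003,-0.01,0.006],[0.004,-0.01,0.006],[0.003,-0.011,0.006],[0.003,-0.01,0.006],[0.003,-0.01,0.006]]' --grip '[-0.4,-0.4,-0.4,-0.4,-0.4,-0.4,-0.4,-0.4]'

```text
time: 11.3
eef_pos: [0.5266, 0.2131, 0.212]
ee_rot: [0.237, -0.015, 0.971, 0.0]
ft_force: [-0.4, -0.4, -0.3]
gripper_width: 0.701
finger_force: 0.0
```

servo_tool --offset '[[0.04,-0.49,-0.06],[0.03,-0.49,-0.05],[0.03,-0.5,-0.04],[0.02,-0.49,-0.05],[0.02,-0.5,-0.04],[0.01,-0.49,-0.04],[0.01,-0.5,-0.04],[0,-0.5,-0.04]]' --rot '[[0.004,-0.011,0.007],[0.003,-0.01,0.006],[0.003,-0.01,0.006],[0.004,-0.011,0.006],[0.003,-0.01,0.006],[0.003,-0.01,0.007],[0.004,-0.01,0.006],[0.003,-0.011,0.006]]' --grip '[0.2,0.44,0.44,0.44,0.44,0.44,0.44,0.44]'

```text
time: 12.3
eef_pos: [0.5087, 0.0153, 0.2248]
ee_rot: [0.3, 0.028, 0.954, -0.01]
ft_force: [-0.7, 0.1, -0.9]
gripper_width: 0.274
finger_force: 0.0
```

```bash
python3 look.py w3 | head -5
```

```text
12.3 [0.5087 0.0153 0.2248] zaxis [ 0.5711 -0.0359 -0.8201] want [ 0.5726 -0.0335 -0.8192] q [ 0.069  -0.608  -0.5727  1.001  -0.0753  0.1036] w 0.2744373785901019
[109. 273.] 552 mean [ 0.5628 -0.1195  0.1553] zp [0.1497 0.156  0.1592] mid [ 0.565  -0.1209] ext [0.0142 0.0138 0.0121]
[320. 273.] 491 mean [0.5699 0.0132 0.1556] zp [0.1498 0.1567 0.1593] mid [0.5732 0.0133] ext [0.0153 0.0134 0.0121]
[119. 332.] 2886 mean [ 0.6261 -0.1415  0.1652] zp [0.1528 0.1701 0.1715] mid [ 0.6446 -0.1599] ext [0.0775 0.0834 0.0245]
[335. 326.] 989 mean [0.6331 0.0209 0.1613] zp [0.1513 0.1628 0.172 ] mid [0.6404 0.0205] ext [0.0366 0.0198 0.0277]
```

servo_tool --offset '[[-0.02,0.01,0.23],[-0.02,0.01,0.23],[-0.02,0,0.23],[-0.02,0,0.23],[-0.02,0,0.23],[-0.01,0,0.23],[-0.01,0,0.23],[-0.01,0,0.21]]' --rot '[[0,0,0],[0,0,0],[0,0,0],[0,0,0],[0,0,0],[0,0,0],[0,0,0],[0,0,0]]' --grip '[0.44,0.44,0.44,0.44,0.44,0.44,0.44,0.44]'

```text
time: 13.35
eef_pos: [0.5666, 0.0135, 0.153]
ee_rot: [0.299, 0.028, 0.954, -0.01]
ft_force: [-0.8, 0.4, 0.3]
gripper_width: 0.281
finger_force: 0.0
```

```bash
cat > arc.py <<'E'
from h import *; from rig import arm
s=arm.get_state(); R0,p0=tool(s); print(p0,s["ft_force"],s["gripper_width"])
n=16; pc=p0.copy(); out=[]; y=R0[:,1]
d0=p0-polar(.135,150,0)   # tcp relative to the pin now
lead0=d0@y; 
for i in range(1,n+1):
    a=150+60*i/n; lead=lead0+(-.005-lead0)*min(1,i/3)
    g=polar(.135,a,0)+d0+(lead-lead0)*y; o=np.round(R0.T@(g-pc)/.05,2); pc=pc+R0@o*.05; out.append(o.tolist())
print(lead0,out[:8]); print(out[8:]); print(pc)
E
python3 arc.py; python3 - <<'E'
from rig import arm; import cv2
im,d=arm.snapshot("wrist"); cv2.imwrite("pics/w4.png",im)
E
```

```text
[0.5666 0.0135 0.153 ] [-0.8347  0.3524  0.2787] 0.2806120479566342
-0.00035572601556499835 [[0.07, -0.19, -0.05], [0.06, -0.19, -0.04], [0.05, -0.2, -0.03], [0.04, -0.16, -0.03], [0.04, -0.18, -0.03], [0.02, -0.17, -0.01], [0.01, -0.18, -0.01], [0.01, -0.17, -0.0]]
[[-0.01, -0.18, 0.0], [-0.01, -0.18, 0.01], [-0.02, -0.17, 0.02], [-0.04, -0.17, 0.02], [-0.04, -0.17, 0.03], [-0.05, -0.17, 0.04], [-0.06, -0.16, 0.04], [-0.07, -0.15, 0.05]]
[ 0.5587 -0.1258  0.153 ]
```

View pics/w4.png

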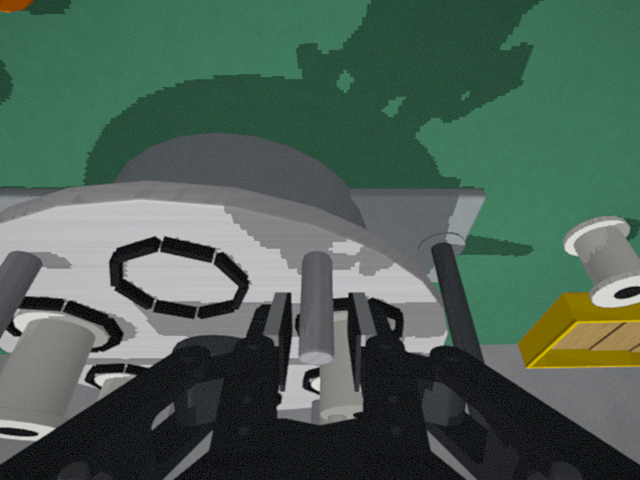

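The pin is at (317,300), caged between the pads, and the front nest at (180,275) is empty. I push it along the arc.

servo_tool --offset '[[0.07,-0.19,-0.05],[0.06,-0.19,-0.04],[0.05,-0.2,-0.03],[0.04,-0.16,-0.03],[0.04,-0.18,-0.03],[0.02,-0.17,-0.01],[0.01,-0.18,-0.01],[0.01,-0.17,0]]' --rot '[[0,0,0],[0,0,0],[0,0,0],[0,0,0],[0,0,0],[0,0,0],[0,0,0],[0,0,0]]' --grip '[0.44,0.44,0.44,0.44,0.44,0.44,0.44,0.44]'

```text
time: 14.4
eef_pos: [0.5437, -0.0577, 0.1541]
ee_rot: [0.3, 0.027, 0.954, -0.01]
ft_force: [-1.7, 2.6, 1.2]
gripper_width: 0.274
finger_force: 1.2
```

servo_tool --offset '[[-0.01,-0.18,0],[-0.01,-0.18,0.01],[-0.02,-0.17,0.02],[-0.04,-0.17,0.02],[-0.04,-0.17,0.03],[-0.05,-0.17,0.04],[-0.06,-0.16,0.04],[-0.07,-0.15,0.05]]' --rot '[[0,0,0],[0,0,0],[0,0,0],[0,0,0],[0,0,0],[0,0,0],[0,0,0],[0,0,0]]' --grip '[0.44,0.44,0.44,0.44,0.44,0.44,0.44,0.44]'

```text
time: 15.4
eef_pos: [0.5586, -0.1263, 0.1536]
ee_rot: [0.299, 0.028, 0.954, -0.01]
ft_force: [-0.4, -0.5, -0.6]
gripper_width: 0.284
finger_force: 0.0
```

servo_tool --offset '[[0,0.02,0],[0,0.02,0],[0,0.02,0],[0,0.02,0],[0,0,-0.1],[0,0,-0.3],[0,0,-0.6],[0,0,-0.9]]' --rot '[[0,0,0],[0,0,0],[0,0,0],[0,0,0],[0,0,0],[0,0,0],[0,0,0],[0,0,0]]' --grip '[0.44,0.44,0.44,0.44,0.44,0.44,0.44,0.44]'

```text
time: 16.4
eef_pos: [0.5031, -0.1181, 0.2322]
ee_rot: [0.299, 0.028, 0.954, -0.01]
ft_force: [0.9, -0.8, 0.4]
gripper_width: 0.281
finger_force: 0.0
```

```bash
python3 look.py w5
```

```text
16.4 [ 0.5031 -0.1181  0.2322] zaxis [ 0.5697 -0.0353 -0.8211] want [ 0.5726 -0.0335 -0.8192] q [-0.2988 -0.5745 -0.538   1.0131  0.1344 -0.1999] w 0.2808000297591898
[318. 262.] 489 mean [ 0.5623 -0.1216  0.1556] zp [0.1498 0.1568 0.1594] mid [ 0.5652 -0.1219] ext [0.0147 0.0138 0.0123]
[527. 263.] 543 mean [0.5702 0.0111 0.1555] zp [0.15   0.1564 0.1594] mid [0.5724 0.0122] ext [0.0146 0.0136 0.012 ]
[417. 281.] 2367 mean [ 0.58   -0.0571  0.1609] zp [0.1516 0.1629 0.167 ] mid [ 0.5853 -0.0557] ext [0.0353 0.0357 0.0284]
[519. 323.] 2920 mean [0.6358 0.0266 0.1655] zp [0.153  0.1705 0.1717] mid [0.6578 0.0412] ext [0.0854 0.0775 0.0247]
[240. 335.] 97 mean [ 0.6727 -0.1971  0.1527] zp [0.1489 0.1526 0.1567] mid [ 0.6746 -0.1972] ext [0.0075 0.0112 0.0107]
[305. 368.] 1247 mean [ 0.7249 -0.1436  0.1647] zp [0.1526 0.169  0.1715] mid [ 0.7549 -0.1448] ext [0.1009 0.0403 0.0243]
disc z 0.11129874502766769
```

The disc sits at its click: the pins are on nominal, within 1 mm. The second reject stands upright at (0.585, −0.056).

```bash
python3 - <<'E'
from h import *; from rig import arm
R0,p0=tool(arm.get_state()); Rg=ori(35); g=np.array([.585,-.0556,.1475])
p,r=rows(p0,R0,g-.12*Rg[:,2],Rg,8); p,r=rows(p,r,g,r,8)
print("lift"); p,r=rows(p,r,p+[0,0,.04],r,4); p,r=rows(p,r,[.46,-.045,.27],r,4)
c,s=np.cos(.118),np.sin(.118); b=np.array([.547+c*.003+s*.05,.368+s*.003-c*.05,.20]); print("bin",b)
p,r=rows(p,r,b,ori(20,.117),16)
E
```

```text
offset [[-0.03, 0.17, 0.0], [-0.03, 0.17, 0.0], [-0.03, 0.17, 0.0], [-0.03, 0.16, 0.0], [-0.03, 0.17, 0.0], [-0.03, 0.17, 0.0], [-0.03, 0.17, 0.01], [-0.03, 0.17, -0.0]]
rot [[-0.0, 0.0, 0.0], [-0.001, 0.001, 0.0], [0.0, 0.0, 0.001], [-0.0, 0.0, -0.0], [-0.0, 0.001, -0.0], [-0.001, 0.0, 0.0], [0.0, 0.0, 0.0], [-0.0, 0.001, 0.0]]
end [ 0.5165 -0.0515  0.2458] max step mm 8.645808232895291 deg 0.12727922061357855
offset [[0.0, -0.0, 0.3], [0.0, -0.0, 0.3], [0.0, -0.0, 0.3], [0.0, -0.0, 0.3], [0.0, -0.0, 0.3], [0.0, -0.0, 0.3], [0.0, -0.0, 0.3], [0.0, -0.0, 0.3]]
end [ 0.5852 -0.0556  0.1475] max step mm 15.0 deg 0.0
lift
offset [[-0.11, -0.0, -0.16], [-0.12, -0.0, -0.17], [-0.11, -0.0, -0.16], [-0.12, -0.0, -0.17]]
end [ 0.5851 -0.0556  0.1877] max step mm 10.404326023342406 deg 0.0
offset [[0.28, 0.02, -0.7], [0.28, 0.01, -0.69], [0.28, 0.02, -0.7], [0.27, 0.01, -0.7]]
end [ 0.4601 -0.0452  0.2702] max step mm 37.7094152699296 deg 0.0
bin [0.5559 0.3187 0.2   ]
offset [[-0.03, 0.46, 0.12], [-0.03, 0.46, 0.13], [-0.04, 0.46, 0.13], [-0.04, 0.46, 0.13], [-0.06, 0.46, 0.13], [-0.06, 0.45, 0.14], [-0.06, 0.46, 0.13], [-0.07, 0.45, 0.14]]
rot [[-0.003, 0.01, -0.006], [-0.004, 0.011, -0.006], [-0.003, 0.01, -0.007], [-0.003, 0.01, -0.006], [-0.003, 0.011, -0.006], [-0.004, 0.01, -0.006], [-0.003, 0.011, -0.006], [-0.003, 0.01, -0.006]]
offset [[-0.08, 0.45, 0.13], [-0.09, 0.45, 0.14], [-0.09, 0.45, 0.14], [-0.1, 0.45, 0.14], [-0.1, 0.44, 0.14], [-0.11, 0.45, 0.14], [-0.12, 0.44, 0.14], [-0.13, 0.44, 0.14]]
rot [[-0.003, 0.01, -0.007], [-0.004, 0.011, -0.006], [-0.003, 0.01, -0.006], [-0.003, 0.01, -0.006], [-0.003, 0.011, -0.006], [-0.004, 0.01, -0.007], [-0.003, 0.011, -0.006], [-0.003, 0.01, -0.006]]
end [0.5559 0.3189 0.2001] max step mm 24.197107265125723 deg 1.1837651794169315
```

servo_tool --offset '[[-0.03,0.17,0],[-0.03,0.17,0],[-0.03,0.17,0],[-0.03,0.16,0],[-0.03,0.17,0],[-0.03,0.17,0],[-0.03,0.17,0.01],[-0.03,0.17,0]]' --rot '[[0,0,0],[-0.001,0.001,0],[0,0,0.001],[0,0,0],[0,0.001,0],[-0.001,0,0],[0,0,0],[0,0.001,0]]' --grip '[-0.4,-0.4,-0.4,-0.4,-0.4,-0.4,-0.4,-0.4]'

```text
time: 17.45
eef_pos: [0.5185, -0.051, 0.238]
ee_rot: [0.297, 0.028, 0.954, -0.008]
ft_force: [-0.2, -0.1, 0.1]
gripper_width: 0.705
finger_force: 0.0
```

```bash
python3 look.py w6 | head -4
```

```text
17.45 [ 0.5185 -0.051   0.238 ] zaxis [ 0.5669 -0.0324 -0.8231] want [ 0.5726 -0.0335 -0.8192] q [-0.1145 -0.5697 -0.5244  1.013   0.0327 -0.0459] w 0.7052711286695938
[210. 245.] 525 mean [ 0.5626 -0.1204  0.1557] zp [0.1497 0.1571 0.1594] mid [ 0.5654 -0.1214] ext [0.0148 0.0135 0.0123]
[423. 245.] 523 mean [0.5701 0.012  0.1557] zp [0.1498 0.1571 0.1594] mid [0.5725 0.0126] ext [0.014  0.0138 0.0123]
[316. 265.] 2441 mean [ 0.5803 -0.0552  0.1612] zp [0.152  0.163  0.1669] mid [ 0.5861 -0.0555] ext [0.0376 0.0353 0.0278]
```

servo_tool --offset '[[-0.01,0,0.28],[-0.01,0,0.28],[-0.01,0,0.28],[-0.01,0,0.28],[-0.01,0,0.28],[-0.01,0,0.28],[-0.01,0,0.28],[0,0,0.28]]' --rot '[[0,0,0],[0,0,0],[0,0,0],[0,0,0],[0,0,0],[0,0,0],[0,0,0],[0,0,0]]' --grip '[-0.4,-0.4,-0.4,-0.4,-0.4,-0.4,-0.4,-0.4]'

```text
time: 18.5
eef_pos: [0.5854, -0.0554, 0.1471]
ee_rot: [0.297, 0.028, 0.954, -0.008]
ft_force: [-0.5, -0.4, 0.3]
gripper_width: 0.698
finger_force: 0.0
```

servo_tool --offset '[[0,0,0],[0,0,0],[0,0,0],[0,0,0],[0,0,0],[0,0,0],[0,0,0],[0,0,0]]' --rot '[[0,0,0],[0,0,0],[0,0,0],[0,0,0],[0,0,0],[0,0,0],[0,0,0],[0,0,0]]' --grip '[1,1,1,1,1,1,1,1]'

```text
time: 19.5
eef_pos: [0.5848, -0.0554, 0.1477]
ee_rot: [0.297, 0.028, 0.954, -0.008]
ft_force: [0.8, 0.1, -1.6]
gripper_width: 0.403
finger_force: 59.6
```

Gripped. Next I lift, retreat and carry to the bin's right half.

servo_tool --offset '[[-0.11,0,-0.16],[-0.12,0,-0.17],[-0.11,0,-0.16],[-0.12,0,-0.17],[0.28,0.02,-0.7],[0.28,0.01,-0.69],[0.28,0.02,-0.7],[0.27,0.01,-0.7]]' --rot '[[0,0,0],[0,0,0],[0,0,0],[0,0,0],[0,0,0],[0,0,0],[0,0,0],[0,0,0]]' --grip '[1,1,1,1,1,1,1,1]'

```text
time: 20.5
eef_pos: [0.4593, -0.0451, 0.2726]
ee_rot: [0.298, 0.028, 0.954, -0.008]
ft_force: [0.8, -0.1, -1.2]
gripper_width: 0.408
finger_force: 59.8
```

servo_tool --offset '[[-0.03,0.46,0.12],[-0.03,0.46,0.13],[-0.04,0.46,0.13],[-0.04,0.46,0.13],[-0.06,0.46,0.13],[-0.06,0.45,0.14],[-0.06,0.46,0.13],[-0.07,0.45,0.14]]' --rot '[[-0.003,0.01,-0.006],[-0.004,0.011,-0.006],[-0.003,0.01,-0.007],[-0.003,0.01,-0.006],[-0.003,0.011,-0.006],[-0.004,0.01,-0.006],[-0.003,0.011,-0.006],[-0.003,0.01,-0.006]]' --grip '[1,1,1,1,1,1,1,1]'

```text
time: 21.5
eef_pos: [0.5083, 0.1377, 0.2366]
ee_rot: [0.235, -0.015, 0.972, 0.002]
ft_force: [-0.5, -0.8, 0.1]
gripper_width: 0.404
finger_force: 59.8
```

servo_tool --offset '[[-0.08,0.45,0.13],[-0.09,0.45,0.14],[-0.09,0.45,0.14],[-0.1,0.45,0.14],[-0.1,0.44,0.14],[-0.11,0.45,0.14],[-0.12,0.44,0.14],[-0.13,0.44,0.14]]' --rot '[[-0.003,0.01,-0.007],[-0.004,0.011,-0.006],[-0.003,0.01,-0.006],[-0.003,0.01,-0.006],[-0.003,0.011,-0.006],[-0.004,0.01,-0.007],[-0.003,0.011,-0.006],[-0.003,0.01,-0.006]]' --grip '[1,1,1,1,1,1,1,1]'

```text
time: 22.5
eef_pos: [0.5561, 0.3199, 0.2017]
ee_rot: [0.17, -0.058, 0.984, 0.011]
ft_force: [0.3, -0.8, -0.4]
gripper_width: 0.406
finger_force: 59.8
```

```bash
python3 binlook.py b3
```

```text
22.5 [0.5561 0.3199 0.2017] z [ 0.3334  0.042  -0.9419] w 0.40595639073188083 q [ 0.5829 -0.0069 -0.0634  1.2046 -0.149   0.4427]
rim 19541 0.08056311944556305 ((0.5468649864196777, 0.3673492670059204), (0.19358637928962708, 0.2380061149597168), 6.7466721534729)
floor 54776 0.0063427961519799125 [0.4521 0.2486 0.0033] [0.6413 0.4869 0.013 ] ((0.5469522476196289, 0.3681076169013977), (0.16503740847110748, 0.221871480345726), 6.77756404876709)
white in bin 3789 [0.5301 0.4066 0.0432] [0.51   0.2852 0.012 ] [0.6786 0.4349 0.0795]
```

View pics/b3.png

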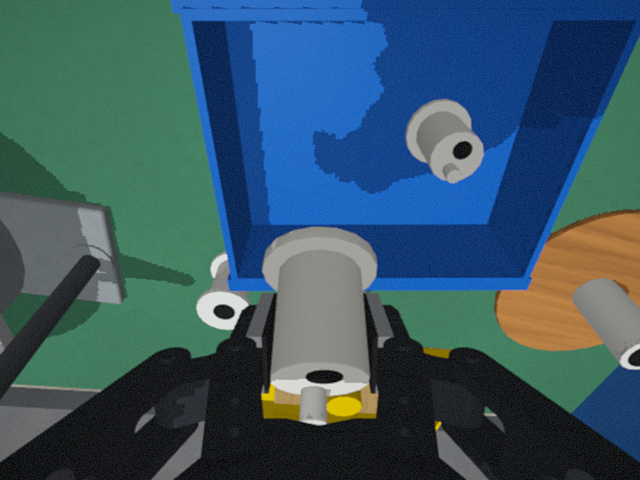

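The first core stands at (440,140), about 9 cm to the side, and the second is held at (320,300) over a free floor. I lower and release it.

servo_tool --offset '[[0.13,0,0.35],[0.13,0,0.35],[0.13,0,0.35],[0.12,0,0.35],[0.13,0,0.35],[0.13,0,0.35],[0.12,0,0.35],[0.12,0,0.35]]' --rot '[[0,0,0],[0,0,0],[0,0,0],[0,0,0],[0,0,0],[0,0,0],[0,0,0],[0,0,0]]' --grip '[1,1,1,1,1,1,1,1]'

```text
time: 23.55
eef_pos: [0.5553, 0.3194, 0.0513]
ee_rot: [0.17, -0.057, 0.984, 0.011]
ft_force: [-0.6, -0.1, -0.8]
gripper_width: 0.403
finger_force: 59.9
```

servo_tool --offset '[[0,0,0],[0,0,0],[0,0,0],[0,0,0],[0,0,0],[0,0,0],[0,0,0],[0,0,0]]' --rot '[[0,0,0],[0,0,0],[0,0,0],[0,0,0],[0,0,0],[0,0,0],[0,0,0],[0,0,0]]' --grip '[0.1,0,-0.2,-0.4,-0.4,-0.4,-0.4,-0.4]'

```text
time: 24.55
eef_pos: [0.5553, 0.3193, 0.0525]
ee_rot: [0.17, -0.057, 0.984, 0.011]
ft_force: [0.0, 0.0, 0.6]
gripper_width: 0.701
finger_force: 0.0
```

servo_tool --offset '[[-0.13,0,-0.35],[-0.13,0,-0.35],[-0.13,0,-0.35],[-0.12,0,-0.35],[-0.13,0,-0.35],[-0.13,0,-0.35],[-0.12,0,-0.35],[-0.12,0,-0.35]]' --rot '[[0,0,0],[0,0,0],[0,0,0],[0,0,0],[0,0,0],[0,0,0],[0,0,0],[0,0,0]]' --grip '[-0.4,-0.4,-0.4,-0.4,-0.4,-0.4,-0.4,-0.4]'

```text
time: 25.55
eef_pos: [0.5558, 0.319, 0.2025]
ee_rot: [0.17, -0.057, 0.984, 0.011]
ft_force: [0.1, -0.2, -0.7]
gripper_width: 0.702
finger_force: 0.0
```

servo_tool --offset '[[0,0,-0.2],[0,0,-0.2],[0,0,-0.2],[0,0,0],[0,0,0],[0,0,0],[0,0,0],[0,0,0]]' --rot '[[0,0,0],[0,0,0],[0,0,0],[0,0,0],[0,0,0],[0,0,0],[0,0,0],[0,0,0]]' --grip '[-0.4,-0.4,-0.4,-0.4,-0.4,-0.4,-0.4,-0.4]'

```text
time: 26.55
eef_pos: [0.5458, 0.3177, 0.2294]
ee_rot: [0.17, -0.057, 0.984, 0.011]
ft_force: [0.6, 0.7, 0.3]
gripper_width: 0.697
finger_force: 0.0
```

```bash
python3 binlook.py b4; python3 - <<'E'
from rig import arm; import cv2, numpy as np
a,_=arm.snapshot("side"); b=cv2.imread("pics/b4.png")
cv2.imwrite("pics/fin.png",np.hstack([cv2.resize(b,(400,300)),cv2.resize(a[90:290,180:447],(400,300))]))
E
```

```text
26.55 [0.5458 0.3177 0.2294] z [ 0.3334  0.0415 -0.9419] w 0.6970260727463793 q [ 0.59   -0.027  -0.0298  1.2595 -0.1516  0.4499]
rim 22131 0.07991166354983884 ((0.5434144139289856, 0.3673728108406067), (0.20040413737297058, 0.2387848198413849), 6.797858238220215)
floor 40550 0.006339517431630248 [0.4548 0.2487 0.0032] [0.6417 0.4871 0.013 ] ((0.548238217830658, 0.3682175576686859), (0.16230055689811707, 0.22156010568141937), 6.850866317749023)
white in bin 6498 [0.5497 0.3638 0.0461] [0.5102 0.2961 0.012 ] [0.6961 0.4366 0.0741]
```

View pics/fin.png

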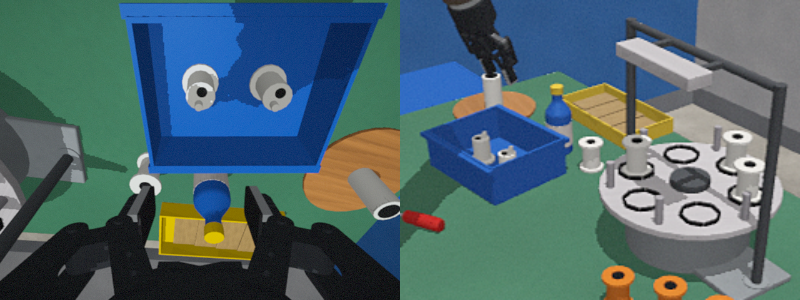

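Both rejects stand in the bin at (200,90) and (270,90) in the left picture. The three good cores stand in their nests, the lamp and bench items are undisturbed, and the gripper is clear. I hand the job in.

```bash
python3 -c "
from rig import arm
print(arm.sign_off())"
```

```text
the job is handed in; nothing more can be done
None
```

I put both rejects in the blue bin and turned the table one click (+1.047) with the good cores still in their nests, then handed the job in at about 27 s; no verdict was returned.

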